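# Unplug a shoe last and gauge the depth of its tube

## Task

Pull the coloured plug out of the steel tube of the pale wooden shoe last, let go of it in the tray of its own colour, and leave the black last's plug where it is. Then take the yellow-handled depth gauge from its cradle, slide its rod straight down the wooden last's tube until the collar stops on the rim, keep it there a moment, and draw it straight out again. Finish while holding the gauge still in the gripper with its rod level (horizontal) for reading, tip and handle about 10 cm or more above the tops of the tubes and clear of everything; do not put it down or let go, and do not disturb the insole, the glue tin or the awl.

Things in the scene. Friction and masses are not known exactly. Their poses are not given: they have to be found in the camera images.
- last_wood_rim (a point): centre of the upper rim of the vertical steel guide tube in the pale wooden shoe last: 22 mm outside, 13 mm bore, 75 mm deep, rim 105 mm above the table. The last is fixed, 85 mm wide, reaches 190 mm from the tube to the toe (own +x, roughly away from the robot) and 60 mm to the heel; its wood ends 10 mm below the rim. z up
- last_grey_rim (a point): the same point of the other, black plastic last, which is of the same shape and height; its plug must stay in it
- plug_red_center (a point): centre of the head of the red plug: an upright cylinder of 22 mm diameter, 26 mm tall (this point is 13 mm above its underside), with a 10.4 mm stem that goes 18 mm down into the bore. At the start the red and the blue plug sit loose in the tubes of the two lasts, head on the rim; which is in which varies. 20 g
- plug_blue_center (a point): the same point of the blue plug, of the same shape
- tray_red_in (a point): centre of the inner floor (4 mm above the table) of the open red tray, fixed to the table, 120 mm (own x) by 110 mm (own y) outside, 35 mm high, walls 4 mm
- tray_blue_in (a point): the same point of the blue tray, of the same size
- gauge_grip (a point): centre of the gauge's yellow handle, a loose bar 90 mm long (own x, towards the tip), 16 wide (y), 22 high (z). It starts level in its cradle, axis 60 mm above the table, tip roughly away from the robot. Gripped across the 16 mm with the fingers leaning 45 degrees, pointing down and towards the tip, the same grip serves rod upright and rod level, the tool never leaning over 45 degrees
- gauge_collar (a point): centre of the tip-side face of the gauge's collar, a dark disc of 30 mm diameter and 6 mm thickness, 56 mm ahead of the handle's centre; this face stops on the tube's rim
- gauge_tip (a point): tip end of the gauge's steel rod, 9 mm in diameter and 60 mm long from the collar, 116 mm ahead of the handle's centre on the same straight axis; same axes as the handle
- gauge: the whole gauge, 90 g, origin at the handle's centre, own x to the tip
- plug_red: the red plug, origin at the centre of the underside of its head
- plug_blue: the blue plug, origin likewise
- last_wood: the pale wooden last, origin on the table under its tube
- last_grey: the black last, origin likewise
- cradle: the gauge's cradle, fixed to the table, origin on the table under the handle's centre, own +x to the tip side; base plate 8 mm thick, 74 mm wide, from 49 mm behind the origin to 101 mm ahead; two posts, 17 and 18 mm wide, 36 mm behind and 88 mm ahead, carry the gauge
- insole_center (a point): bystander: cork insole lying flat, about 210 by 80 mm, 15 mm high
- glue_tin_center (a point): bystander: tin of 80 mm diameter, 100 mm high, its centre
- awl: bystander: tool with a wooden handle, 200 mm long, lying on the table
There are look-alikes about, which are no part of the job. What is shaped like the cradle but orange, pink or turquoise is not meant.

How it is judged:
By the outcome, as a careful person would: the job done as asked, in the order asked, and still so for the second after the job is handed in, while the arm keeps its last pose, push and grip.
It also fails if it takes over 72 s, if anything falls off the work surface, if the arm or the gripper's body presses on something with over 40 N, if the wrist force passes 120 N, or if a joint passes its speed limit or range.

## Robot

A 6-joint arm with a two-finger parallel gripper is mounted at the origin on the work surface. World frame = base frame: x ahead of the robot, y to its left, z up, the work surface at z = 0. Lengths are in m, angles in rad, forces in N, time in s.
With the tool pointing down it reaches from about 0.25 to 0.8 m from the base axis. Payload 3.9 kg.
Tool frame: the origin (TCP) lies at the centre of the arm's flange, where the gripper is bolted on; the fingertips stand 173 mm ahead of it and the grasp point (between the pads) lies 155 mm ahead of it; z points along the fingers, y is the direction in which the jaws open and shut (so a half turn about z gives the same grasp; the last joint's range is limited). The gripper opens to 85 mm and grips with 20 to 120 N. Pads are 22 mm wide; open, the fingers measure 114 mm over their backs; the gripper's body (76 mm by 85 mm) begins 54 mm behind the grasp point. The pads swing forward as they close: fully open they stand 13 mm farther back than shut.
Start: joints at [-1.342, 0.26, -0.138, 1.173, 0, 1.571], TCP at [0.119, -0.511, 0.405] pointing down, gripper open.
Joint ranges: [-2.78, 2.78], [-0.83, 1.72], [-1.28, 1.37], [-1.9, 2.12], [-1.57, 1.48], [-3.14, 3.14]. Speed limits (rad/s): [2.57, 2.57, 3.14, 3.14, 3.14, 3.14].

## Interface

Orientations are given as a rotation vector (axis times angle).
In Python, from rig import arm, get_image, camera_model, spot_in, cut_out gives the robot as it stands.
- The arm moves only by the shell command python3 -m creep 'ROWS' [FORCE]. ROWS is JSON, a list of rows, each a list of 7 numbers: the shift along the tool's x, y, z in cm, then the turn, a rotation vector about the tool's x, y, z in degrees, then the opening in per cent of the stroke, from 0 (shut) to 100 (fully open). In form: [[dx, dy, dz, wx, wy, wz, jaw], ...]. A call has 1 to 20 rows; each row is the pose to reach, as a shift and turn from the pose measured when the call began, along the tool's axes at that moment; what a row does not reach only later rows make up. A row lasts 1/12 s, in which the tool goes at most 41.7 mm and 7.16 degrees, less where a joint would pass 70% of its speed; a pose out of reach is approached as far as the arm can. A call with a gripper value outside its range is refused whole. The fingers move at their own pace and stop on an object; FORCE is the grip in N (left out, the last holds). Time passes only in rows, so rows that repeat a pose let the fingers close. It gives the time, the measured TCP pose, the force and the opening at its end, in the units of the state.
- arm.state(): the state, without advancing time (a new reading comes with each control period).
- get_image(name): name is "side" or "top" or "wrist"; returns the picture (480x640x3 uint8, red, green, blue); there is no depth.
- camera_model(name): a dict with "K" (3x3 intrinsics, pixels), "extrinsics" (4x4, takes a point from camera to world coordinates); the wrist camera has in their place "T_tool_cam" (4x4, takes a point from camera to tool coordinates, whose origin is the TCP and whose axes are the flange's). Camera axes: x right, y up, looking along -z (the intrinsics and any distortion apply to the point x, -y, -z); pixel columns grow to the right and rows downward; lengths in m; the calibration is good to about 2 mm. A picture is of the moment at which its call begins: read the wrist's pose just before it. camera_model takes no time and is no camera call.
- arm.finish_job(): hands the job in, once; it reports no verdict.
Trained networks look in the newest picture that a camera, given by its name, has taken for a name from the list of things; names that differ only in an ending like _2 or _b are one class to them, and where a whole thing is asked for, a point or a joint stands for the part that bears it (a point fixed in the world has none). Each returns a list of dicts, best first, with "confidence" (0 to 1); they miss things now and then, are a little off and sometimes report something else, mostly with a low value. They report only what shows in the picture. A call takes as long as a camera call. They do not tell look-alikes from the thing itself.
- spot_in(thing, camera): "xy" ([column, row] in pixels, amid what is visible of it).
- cut_out(thing, camera): "pixels" (480x640 bool, what is visible of it) and "xy" ([column, row] in pixels, amid what is visible of it).
The state is a dict: "time_s": time; "joint_pos": joint angles; "dq": joint speeds; "effort": joint torques, N m; "position": TCP position; "ee_rot": TCP orientation; "wrist_force": force on the tool from outside, world axes, zero at the start; "moment": the same for the moment, N m; "gripper_width": finger opening in m.
Only numpy, scipy, OpenCV 4.12 (cv2) and the standard library are available. Lean on these libraries where they do the work, as an engineer would, in place of code of your own. Each camera call takes 0.05 s, during which the arm holds its last target. There are 200 camera calls.

## Working session

There is one attempt and no reset: what is moved stays moved. The work goes in short steps, Python scripts to look and compute and a shell command to move; the robot and the scene stay as the last step left them, time stands still between calls to the robot, and variables do not carry over. Pictures are saved under pics/ and viewed, about 8 in all and at most 12, crops included, and the job is handed in when it is done.

```bash
ls; mkdir -p pics; cat > h.py <<'E'
import numpy as np, cv2, json
from scipy.spatial.transform import Rotation as R
from rig import arm, get_image, camera_model, spot_in, cut_out
def cam(name, st=None):
    m=camera_model(name); K=np.array(m["K"])
    if name=="wrist":
        st=st or arm.state(); T=np.eye(4); T[:3,:3]=R.from_rotvec(st["ee_rot"]).as_matrix(); T[:3,3]=st["position"]
        E=T@np.array(m["T_tool_cam"])
    else: E=np.array(m["extrinsics"])
    return K,E,m
def ray(name,xy,st=None):
    K,E,m=cam(name,st)
    d=m.get("distortion",m.get("dist"))
    p=cv2.undistortPoints(np.array([[xy]],float),K,None if d is None else np.array(d,float))[0,0]
    v=E[:3,:3]@np.array([p[0],-p[1],-1.]); return E[:3,3],v/np.linalg.norm(v)
def at_z(name,xy,z,st=None):
    o,v=ray(name,xy,st); return o+v*(z-o[2])/v[2]
def proj(name,P,st=None):
    K,E,m=cam(name,st); d=m.get("distortion",m.get("dist"))
    q=np.linalg.inv(E)@np.r_[P,1]; q=np.array([q[0],-q[1],-q[2]])
    return cv2.projectPoints(q[None],np.zeros(3),np.zeros(3),K,None if d is None else np.array(d,float))[0].ravel()
def tri(rays):
    A=sum(np.eye(3)-np.outer(v,v) for o,v in rays); b=sum((np.eye(3)-np.outer(v,v))@o for o,v in rays)
    p=np.linalg.solve(A,b); return p,[np.linalg.norm(np.cross(p-o,v)) for o,v in rays]
def move(P,rv):
    """shift (cm) and turn (deg) in tool axes to reach TCP pose P, rotation R"""
    s=arm.state(); Rc=R.from_rotvec(s["ee_rot"])
    return np.round(Rc.inv().apply(np.array(P)-s["position"])*100,2), np.round((Rc.inv()*rv).as_rotvec(degrees=True),1)
E
python3 - <<'E'
from h import *
np.set_printoptions(precision=4,suppress=True)
for n in("top","side"):
    im=get_image(n); cv2.imwrite(f"pics/{n}0.png",im[:,:,::-1])
    m=camera_model(n); print(n,{k:(v if k not in("K","extrinsics") else np.array(v).round(3).tolist()) for k,v in m.items()})
    for t in "last_wood_rim last_grey_rim plug_red_center plug_blue_center tray_red_in tray_blue_in gauge_grip gauge_collar gauge_tip cradle insole_center glue_tin_center awl".split():
        print(t,[(np.round(d["xy"]).tolist(),round(d["confidence"],2)) for d in spot_in(t,n)])
print({k:v for k,v in camera_model("wrist").items()})
print(arm.state())
E
```

```text
pics
top {'K': [[464.769, 0.0, 318.728], [0.0, 464.769, 238.495], [0.0, 0.0, 1.0]], 'extrinsics': [[-0.005, 0.99, -0.138, 0.325], [-1.0, -0.004, 0.01, -0.005], [0.009, 0.138, 0.99, 1.321], [0.0, 0.0, 0.0, 1.0]]}
last_wood_rim [([205.0, 206.0], 0.67), ([410.0, 204.0], 0.66)]
last_grey_rim [([408.0, 202.0], 0.7), ([353.0, 178.0], 0.67)]
plug_red_center [([420.0, 222.0], 0.6)]
plug_blue_center [([359.0, 195.0], 0.61), ([496.0, 237.0], 0.58), ([285.0, 189.0], 0.17)]
tray_red_in [([293.0, 245.0], 0.83)]
tray_blue_in [([284.0, 194.0], 0.75)]
gauge_grip [([420.0, 222.0], 0.71), ([208.0, 206.0], 0.62)]
gauge_collar [([207.0, 207.0], 0.8)]
gauge_tip [([206.0, 206.0], 0.58)]
cradle [([236.0, 294.0], 0.8), ([219.0, 142.0], 0.71), ([207.0, 204.0], 0.66), ([166.0, 333.0], 0.57), ([132.0, 251.0], 0.18)]
insole_center [([357.0, 194.0], 0.62), ([498.0, 241.0], 0.6), ([130.0, 251.0], 0.58)]
glue_tin_center [([472.0, 291.0], 0.87), ([493.0, 237.0], 0.71)]
awl [([497.0, 235.0], 0.86)]
side {'K': [[462.028, 0.0, 312.395], [0.0, 462.028, 238.51], [0.0, 0.0, 1.0]], 'extrinsics': [[1.0, 0.001, -0.031, 0.47
[... 878 characters left out ...]
    [  0.    ,   0.    ,   1.    ]]), 'T_tool_cam': array([[-0.0001,  0.9456,  0.3254,  0.0836],
       [ 1.    ,  0.0003, -0.0007,  0.0009],
       [-0.0007,  0.3254, -0.9456,  0.0305],
       [ 0.    ,  0.    ,  0.    ,  1.    ]])}
{'time_s': 1.4, 'joint_pos': array([-1.342 ,  0.26  , -0.1381,  1.1727, -0.    ,  1.5708]), 'dq': array([-0.0009, -0.0005, -0.0017, -0.0013,  0.0007,  0.0002]), 'effort': array([ -0.0008, -40.5615,  25.4234,   0.0012,  -0.0002,   0.    ]), 'position': array([ 0.1191, -0.5113,  0.4047]), 'ee_rot': array([ 3.121 ,  0.3586, -0.    ]), 'wrist_force': array([-0.1669,  0.5214,  0.3173]), 'moment': array([-0.0229,  0.0259,  0.0063]), 'gripper_width': 0.085645017039411}
```

View pics/top0.png

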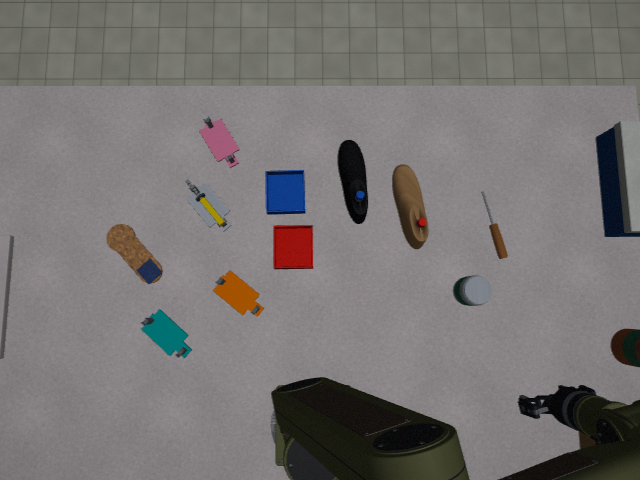

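View pics/side0.png

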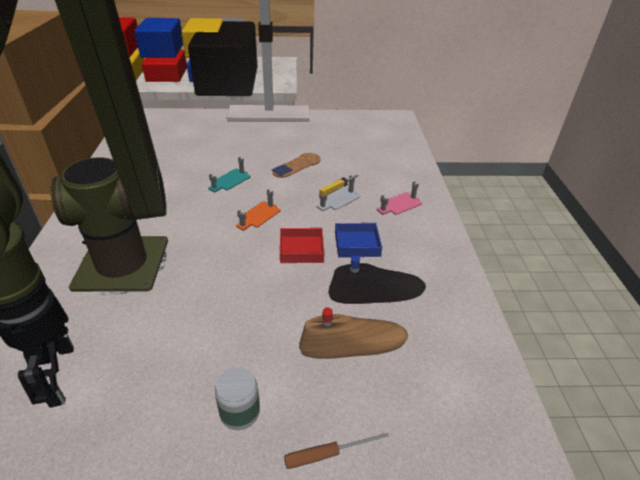

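The top view shows the wooden last at (410,207) with the red plug at (423,222), and the black last at (353,180) with the blue plug at (360,195). The red tray is at (293,247) and the blue tray at (285,192). The gauge is in the grey cradle at (210,206), with its tip toward (188,182).
Things that could be mistaken for it: the empty cradles, pink (219,142), orange (238,293) and turquoise (166,333). For the plug, it's blue (360,195), not wanted, against red (423,222), wanted because it sits in the pale wood. The side view agrees: red plug (327,314) on the wood, gauge (333,187).

```bash
cat > seg.py <<'E'
from h import *
def blob(im,hsvs,near,r=40):
    h=cv2.cvtColor(im,cv2.COLOR_RGB2HSV); m=np.zeros(h.shape[:2],np.uint8)
    for lo,hi in hsvs: m|=cv2.inRange(h,np.array(lo),np.array(hi))
    w=np.zeros_like(m); cv2.circle(w,tuple(map(int,near)),r,255,-1); m&=w
    n,l,s,c=cv2.connectedComponentsWithStats(m); k=1+np.argmax(s[1:,4]); return l==k,c[k],s[k]
RED=[((0,130,60),(8,255,255)),((172,130,60),(180,255,255))]; BLUE=[((105,130,40),(130,255,255))]; YEL=[((20,130,80),(35,255,255))]
E
python3 - <<'E'
from seg import *
np.set_printoptions(precision=4,suppress=True)
T=cv2.imread("pics/top0.png")[:,:,::-1].copy();S=cv2.imread("pics/side0.png")[:,:,::-1].copy()
for n,c,a,b,r in(("redplug",RED,(423,222),(327,316),14),("blueplug",BLUE,(360,195),(354,264),9),("handle",YEL,(211,207),(333,187),25)):
    ma,ca,sa=blob(T,c,a,r);mb,cb,sb=blob(S,c,b,r)
    print(n,ca,sa,cb,sb,*tri([ray("top",ca),ray("side",cb)]))
    if n=="handle":
        ys,xs=np.nonzero(ma);p=np.c_[xs,ys].astype(float);u=np.linalg.svd(p-p.mean(0),full_matrices=False)[2][0]
        A=at_z("top",ca-20*u,.06);B=at_z("top",ca+20*u,.06);print("axis",np.degrees(np.arctan2(*(B-A)[[1,0]])),at_z("top",ca,.071))
for n,c,a in(("redtray",RED,(293,247)),("bluetray",BLUE,(285,192))):
    ma,ca,sa=blob(T,c,a,40); print(n,ca,at_z("top",ca,.02), cv2.minAreaRect(np.argwhere(ma)[:,::-1].astype(np.float32)))
for nm,xy in(("woodtoe",(402,167)),("blacktoe",(349,143))): print(nm,at_z("top",xy,.05))
cv2.imwrite("pics/crop0.png",np.hstack([cv2.resize(T[170:245,370:450],(400,375),interpolation=2),cv2.resize(T[165:240,170:250],(400,375),interpolation=2)])[:,:,::-1])
E
```

```text
redplug [422.  221.5] [418 218   9   8  58] [327.0866 314.8819] [322 308  11  15 127] [ 0.5348 -0.2883  0.1208] [np.float64(0.0014450161520179656), np.float64(0.0014450161520181378)]
blueplug [359.76   194.9067] [355 190  10  11  75] [354.8506 261.3448] [351 255   8  14  87] [ 0.6074 -0.1258  0.1211] [np.float64(0.0007116205299798708), np.float64(0.000711620529979881)]
handle [211.6196 210.8587] [200 197  24  28 184] [331.6333 187.0389] [320 179  24  17 180] [0.578  0.2771 0.061 ] [np.float64(0.0004607207037797476), np.float64(0.0004607207037798029)]
axis -140.15506573194887 [0.5765 0.275  0.071 ]
redtray [293.1197 246.887 ] [0.4827 0.0545 0.02  ] ((292.9999694824219, 246.5), (37.99999237060547, 42.99999237060547), 0.0)
bluetray [284.9526 191.7547] [0.6418 0.0783 0.02  ] ((285.0, 191.5), (43.0, 38.0), 90.0)
woodtoe [ 0.7053 -0.2539  0.05  ]
blacktoe [ 0.776 -0.105  0.05 ]
```

View pics/crop0.png

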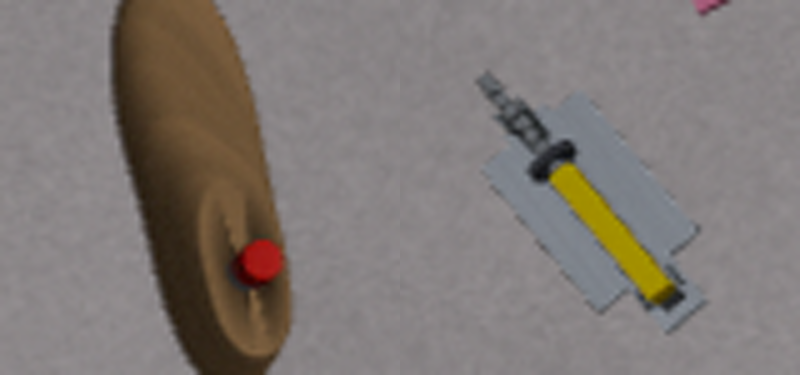

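The crop confirms both choices: the red plug is on pale wood, and the gauge with its yellow handle is in the grey cradle, tip to the upper left. Next I move above the red plug.

```bash
python3 - <<'E'
from h import *
s=arm.state(); print(move([.535,-.288,.39],R.from_rotvec(s["ee_rot"])))
E
```

```text
(array([ 45.57, -12.32,   1.47]), array([0., 0., 0.]))
```

```bash
python3 -m creep '[[45.6,-12.3,1.5,0,0,0,60],[45.6,-12.3,1.5,0,0,0,60],[45.6,-12.3,1.5,0,0,0,60],[45.6,-12.3,1.5,0,0,0,60],[45.6,-12.3,1.5,0,0,0,60],[45.6,-12.3,1.5,0,0,0,60],[45.6,-12.3,1.5,0,0,0,60],[45.6,-12.3,1.5,0,0,0,60],[45.6,-12.3,1.5,0,0,0,60],[45.6,-12.3,1.5,0,0,0,60],[45.6,-12.3,1.5,0,0,0,60],[45.6,-12.3,1.5,0,0,0,60],[45.6,-12.3,1.5,0,0,0,60],[45.6,-12.3,1.5,0,0,0,60],[45.6,-12.3,1.5,0,0,0,60],[45.6,-12.3,1.5,0,0,0,60],[45.6,-12.3,1.5,0,0,0,60]]'
python3 - <<'E'
from seg import *
np.set_printoptions(precision=4,suppress=True)
s=arm.state(); im=get_image("wrist"); cv2.imwrite("pics/w1.png",im[:,:,::-1])
print(s["position"],s["ee_rot"],s["joint_pos"])
e=proj("wrist",[.535,-.288,.131],s);print("exp",e)
m,c,st=blob(im,RED,e,70); print(c,st)
# top-face centre: fit of ellipse-ish: use whole head blob at mid height
o=proj("wrist",[.535,-.288,.118],s)
print(at_z("wrist",c,.120,s), [(d["xy"],d["confidence"]) for d in spot_in("plug_red_center","wrist")])
print(move([.535,-.288,.277],R.from_rotvec(s["ee_rot"])))
E
```

```text
time_s: 2.82
position: [0.534, -0.289, 0.39]
ee_rot: [3.121, 0.355, -0.0]
wrist_force: [-0.6, 0.3, -0.5]
gripper_width: 0.0513
[ 0.534 -0.289  0.39 ] [ 3.1213  0.3554 -0.0002] [-0.496   0.4082  0.0438  1.2065 -0.0002  2.4189]
exp [317.0234 240.4827]
[314.9019 237.0292] [ 298  216   34   42 1132]
[ 0.5332 -0.2869  0.12  ] [([311.3, 238.9], 0.7)]
(array([ 0.08, -0.07, 11.3 ]), array([ 0., -0.,  0.]))
```

View pics/w1.png

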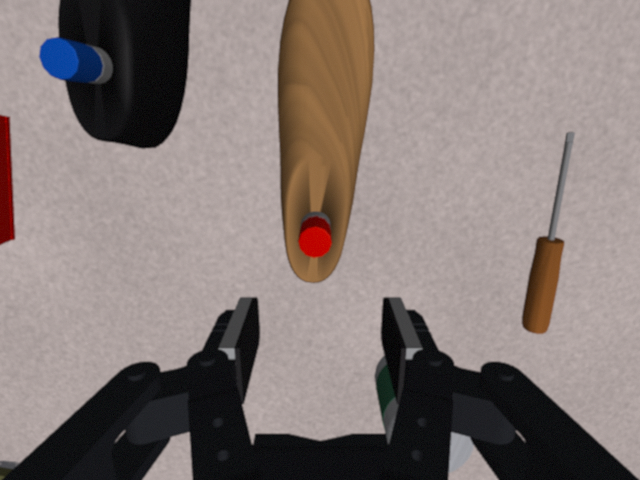

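The wrist view shows the red plug head at (315,238) on the wooden last, with the open jaws straddling it in column direction. The position agrees with my estimate to within 2 mm, so I go down, grip and lift.

```bash
python3 -m creep '[[0,-0.1,4,0,0,0,60],[0,-0.1,7,0,0,0,60],[0,-0.1,9,0,0,0,60],[0,-0.1,10.5,0,0,0,60],[0,-0.1,11.3,0,0,0,60],[0,-0.1,11.3,0,0,0,60],[0,-0.1,11.3,0,0,0,0],[0,-0.1,11.3,0,0,0,0],[0,-0.1,11.3,0,0,0,0],[0,-0.1,11.3,0,0,0,0],[0,-0.1,11.3,0,0,0,0],[0,-0.1,11.3,0,0,0,0],[0,-0.1,11.3,0,0,0,0],[0,-0.1,11.3,0,0,0,0]]' 30
python3 -m creep '[[0,0,-1,0,0,0,0],[0,0,-2,0,0,0,0],[0,0,-3,0,0,0,0],[0,0,-5,0,0,0,0],[0,0,-8,0,0,0,0],[0,0,-11,0,0,0,0],[0,0,-11.3,0,0,0,0]]'
python3 - <<'E'
from h import *
s=arm.state(); print(move([.483,.054,.375],R.from_rotvec(s["ee_rot"])), s["gripper_width"])
E
```

```text
time_s: 4.08
position: [0.5344, -0.2873, 0.2788]
ee_rot: [-3.121, -0.357, -0.004]
wrist_force: [-1.6, 4.0, 6.3]
gripper_width: 0.0211
time_s: 4.67
position: [0.5355, -0.2884, 0.3992]
ee_rot: [3.115, 0.356, 0.018]
wrist_force: [0.8, 0.2, 0.9]
gripper_width: 0.0206
(array([  2.58, -34.56,   2.17]), array([0., 0., 0.])) 0.020630262944119925
```

Plug gripped at 21 mm width. I carry it to the red tray, turning −27° about tool z so the last joint stays away from its limit.

```bash
python3 -m creep '[[0.5,-4,0,0,0,-5,0],[0.8,-8,0,0,0,-10,0],[1.1,-12,0,0,0,-15,0],[1.4,-16,0,0,0,-20,0],[1.7,-20,0.5,0,0,-25,0],[2,-24,1,0,0,-27,0],[2.3,-28,1.5,0,0,-27,0],[2.4,-31,2.5,0,0,-27,0],[2.6,-33.5,4,0,0,-27,0],[2.6,-34.6,6,0,0,-27,0],[2.6,-34.6,10,0,0,-27,0],[2.6,-34.6,14,0,0,-27,0],[2.6,-34.6,17,0,0,-27,0],[2.6,-34.6,19,0,0,-27,0],[2.6,-34.6,19.2,0,0,-27,0],[2.6,-34.6,19.2,0,0,-27,0]]'
python3 - <<'E'
from seg import *
s=arm.state(); im=get_image("side"); m,c,st=blob(im,RED,(300,245),40); print(s["joint_pos"],s["gripper_width"])
cv2.imwrite("pics/s2.png",cv2.resize(im[150:350,200:460],(780,600))[:,:,::-1])
E
```

```text
time_s: 6.0
position: [0.4851, 0.0533, 0.2044]
ee_rot: [2.943, 1.072, 0.013]
wrist_force: [-0.3, -0.6, 0.6]
gripper_width: 0.0211
[ 0.11163527  0.37359489 -0.55958308  0.62753789 -0.00699421  2.55469026] 0.02108344099962956
```

View pics/s2.png

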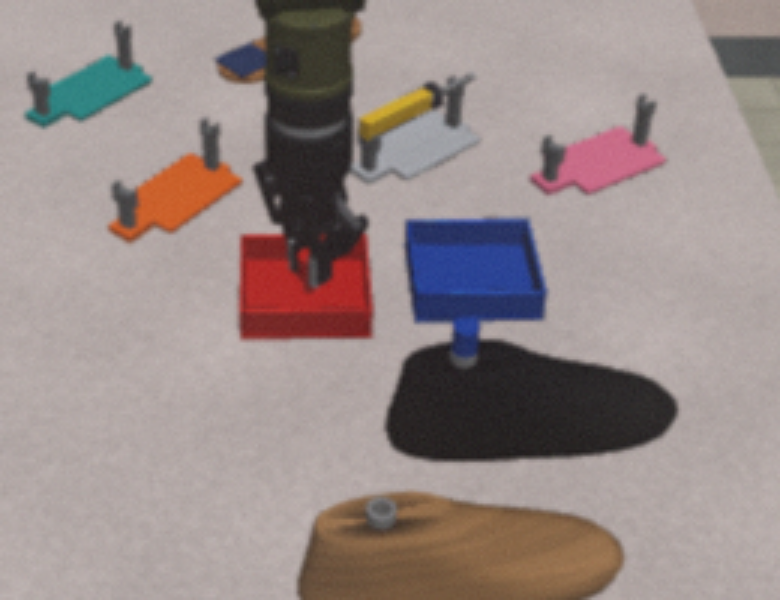

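The side view shows the wood tube empty at crop (381,513) and the gripper inside the red tray at crop (315,275). The blue plug is undisturbed. I release and rise.

```bash
python3 -m creep '[[0,0,0,0,0,0,45],[0,0,0,0,0,0,45],[0,0,0,0,0,0,45],[0,0,0,0,0,0,45],[0,0,0,0,0,0,45],[0,0,-3,0,0,0,45],[0,0,-7,0,0,0,45],[0,0,-11,0,0,0,45],[0,0,-15,0,0,0,45],[0,0,-17,0,0,0,50]]'
python3 - <<'E'
from seg import *
np.set_printoptions(precision=4,suppress=True)
s=arm.state(); im=get_image("wrist")
e=proj("wrist",[.483,.054,.02],s); m,c,st=blob(im,RED,e,120); print("tray/plug",e,c)
for t in("plug_red_center","tray_red_in"): print(t,[(at_z("wrist",d["xy"],.015,s),d["confidence"]) for d in spot_in(t,"wrist")])
T=get_image("top"); S=get_image("side")
h=cv2.cvtColor(S,cv2.COLOR_RGB2HSV)
# gauge grasp pose
d=np.array([np.cos(np.radians(40)),np.sin(np.radians(40)),0]);z=np.array([0,0,1.]);k=2**-.5
Rg=R.from_matrix(np.c_[k*(d+z),np.cross(k*(d-z),k*(d+z)),k*(d-z)])
G=np.array([.578,.277,.061]);P=G-.155*k*(d-z)
print(s["position"],s["joint_pos"]);print("hover",move(P-.12*k*(d-z),Rg)); print("grasp",move(P,Rg))
cv2.imwrite("pics/w3.png",im[:,:,::-1])
E
```

```text
time_s: 6.88
position: [0.4844, 0.0545, 0.3807]
ee_rot: [2.941, 1.071, 0.028]
wrist_force: [1.0, -0.1, 0.3]
gripper_width: 0.0428
tray/plug [311.6888 209.1181] [311.2535 209.6584]
plug_red_center [(array([0.4816, 0.0484, 0.015 ]), 0.76)]
tray_red_in [(array([0.4801, 0.0598, 0.015 ]), 0.65)]
[0.4844 0.0545 0.3807] [ 0.1141  0.1994 -0.2838  1.0678 -0.0069  2.5571]
hover (array([  2.07, -11.11,  11.82]), array([ 0.7, 44.7,  0.3]))
grasp (array([ 10.51, -11.21,  20.35]), array([ 0.7, 44.7,  0.3]))
```

View pics/w3.png

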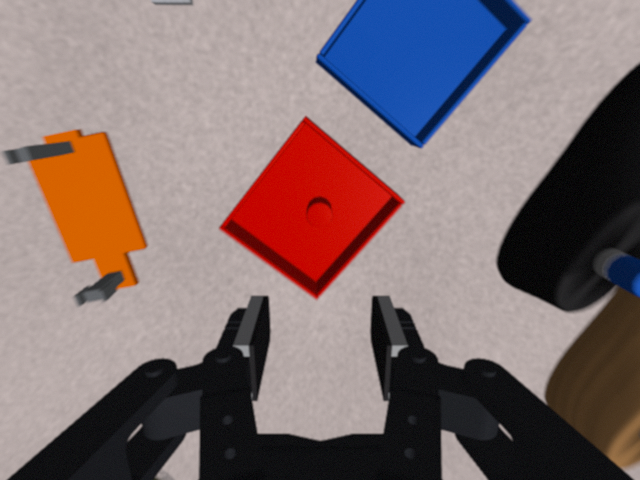

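The red plug stands in the red tray at (319,211). Next I hover at the gauge with a 45° lean.

```bash
python3 -m creep '[[0.3,-2,1.5,0,7,0,50],[0.6,-4,3,0,14,0,50],[0.9,-6,5,0,21,0,50],[1.2,-8,7,0,28,0,50],[1.6,-10,9,0,35,0,50],[2,-11.1,10.5,0.7,42,0.3,50],[2.1,-11.1,11.8,0.7,44.7,0.3,50],[2.1,-11.1,11.8,0.7,44.7,0.3,50],[2.1,-11.1,11.8,0.7,44.7,0.3,50],[2.1,-11.1,11.8,0.7,44.7,0.3,50]]'
cat > g.py <<'E'
from seg import *
np.set_printoptions(precision=4,suppress=True)
def gp(yaw,G):
    d=np.array([np.cos(np.radians(yaw)),np.sin(np.radians(yaw)),0]);z=np.array([0,0,1.]);k=2**-.5
    return np.array(G)-.155*k*(d-z), R.from_matrix(np.c_[k*(d+z),np.cross(k*(d-z),k*(d+z)),k*(d-z)])
E
python3 - <<'E'
from g import *
s=arm.state(); im=get_image("wrist"); cv2.imwrite("pics/w4.png",im[:,:,::-1])
print(s["position"],s["joint_pos"])
e=proj("wrist",[.578,.277,.06],s); print("exp",e)
m,c,st=blob(im,YEL,e,110); print(c,st)
(cx,cy),wh,an=cv2.minAreaRect(np.argwhere(m)[:,::-1].astype(np.float32)); b=cv2.boxPoints(((cx,cy),wh,an)); print(wh,an)
e=sorted([(np.linalg.norm(b[i]-b[(i+1)%4]),(b[i]+b[(i+1)%4])/2) for i in range(4)],key=lambda q:q[0])[:2]
A,B=[at_z("wrist",q[1],.064,s) for q in e]; print("ends",A,B,np.linalg.norm(A-B),np.degrees(np.arctan2(*(B-A)[[1,0]]))%180)
for t in("gauge_grip","gauge_collar","gauge_tip"): print(t,[(np.round(d["xy"]),at_z("wrist",d["xy"],.06,s),round(d["confidence"],2)) for d in spot_in(t,"wrist")][:2])
E
```

```text
time_s: 7.97
position: [0.4273, 0.1516, 0.2531]
ee_rot: [-2.525, -0.917, -1.034]
wrist_force: [-0.3, -0.6, 0.5]
gripper_width: 0.0429
[0.4273 0.1516 0.2531] [ 0.2391  0.1299 -1.0433 -0.3257  0.3186  2.8054]
exp [320.8044 228.2729]
[321.9898 233.6368] [ 310  166   26  133 3125]
(132.0, 25.0) 90.0
ends [0.6159 0.3071 0.064 ] [0.5406 0.2443 0.064 ] 0.0980855789858403 39.830058490588215
gauge_grip [(array([322., 210.]), array([0.5889, 0.2855, 0.06  ]), 0.65)]
gauge_collar [(array([323., 210.]), array([0.59  , 0.2854, 0.06  ]), 0.96)]
gauge_tip [(array([320., 212.]), array([0.5872, 0.2852, 0.06  ]), 0.9), (array([585., 348.]), array([0.6172, 0.1075, 0.06  ]), 0.56)]
```

View pics/w4.png

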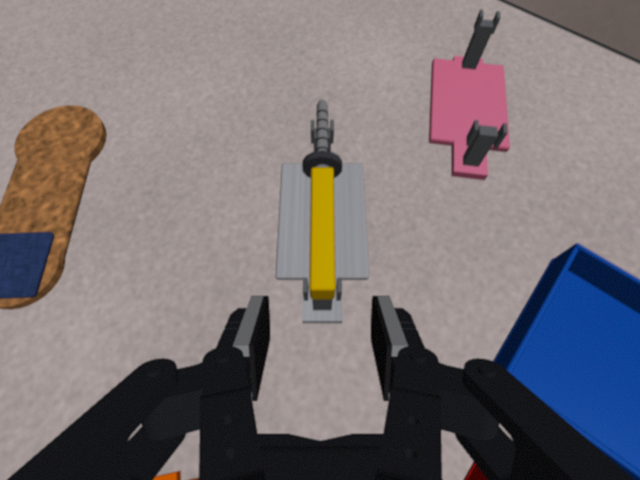

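The yellow handle runs from (322,166) to (322,298), centred between the jaws and with its collar at (322,164). That matches my estimate: centre (0.578, 0.276), yaw 39.8°.

```bash
python3 - <<'E'
from g import *
P,Rg=gp(39.8,[.578,.2765,.060]); print(move(P,Rg))
E
```

```text
(array([-0.27, -0.07, 12.03]), array([-0.1, -0.1,  0.1]))
```

```bash
python3 -m creep '[[-0.3,-0.1,4,0,0,0,50],[-0.3,-0.1,7,0,0,0,50],[-0.3,-0.1,9.5,0,0,0,50],[-0.3,-0.1,11,0,0,0,50],[-0.3,-0.1,12,0,0,0,50],[-0.3,-0.1,12,0,0,0,50],[-0.3,-0.1,12,0,0,0,50],[-0.3,-0.1,12,0,0,0,0],[-0.3,-0.1,12,0,0,0,0],[-0.3,-0.1,12,0,0,0,0],[-0.3,-0.1,12,0,0,0,0],[-0.3,-0.1,12,0,0,0,0],[-0.3,-0.1,12,0,0,0,0],[-0.3,-0.1,12,0,0,0,0],[-0.3,-0.1,12,0,0,0,0],[-0.3,-0.1,12,0,0,0,0]]' 60
python3 - <<'E'
from g import *
s=arm.state(); P=s["position"]; print(move(P+[0,0,.2],R.from_rotvec(s["ee_rot"])),s["joint_pos"],P)
E
```

```text
time_s: 9.5
position: [0.4934, 0.2062, 0.1705]
ee_rot: [-2.519, -0.917, -1.049]
wrist_force: [-3.1, -3.5, 6.5]
gripper_width: 0.0152
(array([ 14.19,   0.01, -14.1 ]), array([0., 0., 0.])) [ 0.3248  0.4272 -0.9906 -0.6002  0.261   2.872 ] [0.4934 0.2062 0.1705]
```

```bash
python3 -m creep '[[1,0,-1,0,0,0,0],[2.5,0,-2.5,0,0,0,0],[5,0,-5,0,0,0,0],[7.5,0,-7.5,0,0,0,0],[10,0,-10,0,0,0,0],[12.5,0,-12.5,0,0,0,0],[14.2,0,-14.1,0,0,0,0],[14.2,0,-14.1,0,0,0,0],[14.2,0,-14.1,0,0,0,0]]'
cat >> g.py <<'E'
def ip(yaw,tip):
    "pose with rod straight down, tip point at tip, tool leaning along yaw"
    u=np.array([np.cos(np.radians(yaw)),np.sin(np.radians(yaw)),0]);z=np.array([0,0,1.]);k=2**-.5
    tz=k*(u-z);tx=-k*(u+z); return np.array(tip)+.116*z-.155*tz, R.from_matrix(np.c_[tx,np.cross(tz,tx),tz])
E
python3 - <<'E'
from g import *
s=arm.state(); im=get_image("wrist"); print(s["position"],s["joint_pos"],s["gripper_width"])
Rc=R.from_rotvec(s["ee_rot"]);k=2**-.5
for n,l in(("handle0",-.045),("grip",0),("collar",.056),("tip",.116)):
    print(n,proj("wrist",s["position"]+Rc.apply([k*l,0,.155+k*l]),s))
for t in("gauge_collar","gauge_tip"): print(t,[(np.round(d["xy"]),round(d["confidence"],2)) for d in spot_in(t,"wrist")][:2])
cv2.imwrite("pics/w5.png",im[:,:,::-1])
P,Rt=ip(-28,[.534,-.2875,.17]); print(move(P,Rt),P)
E
```

```text
time_s: 10.25
position: [0.4936, 0.2063, 0.3726]
ee_rot: [-2.518, -0.917, -1.054]
wrist_force: [-0.1, -0.4, -1.1]
gripper_width: 0.0152
[0.4936 0.2063 0.3726] [ 0.3251  0.0546 -0.7021  0.0573  0.2605  2.8722] 0.015204258719353131
handle0 [317.4977 473.5411]
grip [317.8238 335.2879]
collar [318.1238 208.1305]
tip [318.3617 107.2387]
gauge_collar [(array([322., 297.]), 0.92)]
gauge_tip [(array([321., 296.]), 0.76), (array([569., 432.]), 0.59)]
(array([-21.11,  30.34, -24.99]), array([  -0.2,  -57.4, -120.4])) [ 0.4372 -0.236   0.3956]
```

View pics/w5.png

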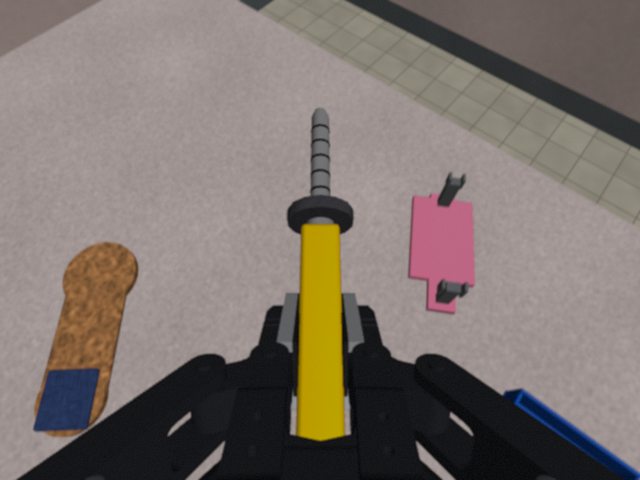

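The gauge is held straight: collar at (320,210) and tip at (320,112), against predictions of (318,208) and (318,107). Next I swing up and over to the wood last, turning the rod down.

```bash
python3 -m creep '[[-0.7,1.5,-1.6,0,-2.9,-6,0],[-1.4,3,-3.2,0,-5.7,-12,0],[-2.1,4.5,-4.8,0,-8.6,-18,0],[-2.8,6,-6.4,0,-11.5,-24,0],[-3.5,7.6,-8,0,-14.4,-30.1,0],[-4.2,9.1,-9.6,0,-17.2,-36.1,0],[-4.9,10.6,-11.2,0,-20.1,-42.1,0],[-5.6,12.1,-12.8,0,-23,-48.2,0],[-6.3,13.6,-14.4,0,-25.8,-54.2,0],[-7,15.2,-16,0,-28.7,-60.2,0],[-7.7,16.7,-17.6,0,-31.6,-66.2,0],[-8.4,18.2,-19.2,0,-34.4,-72.2,0],[-9.1,19.7,-20.8,0,-37.3,-78.3,0],[-9.8,21.2,-22.4,0,-40.2,-84.3,0],[-10.5,22.7,-24,0,-43,-90.3,0],[-11.2,24.2,-25.6,0,-45.9,-96.3,0],[-11.9,25.8,-27.3,0,-48.8,-102.3,0],[-12.6,27.3,-28.9,0,-51.7,-108.4,0],[-13.3,28.8,-30.5,0,-54.5,-114.4,0],[-14,30.3,-32.1,-0.2,-57.4,-120.4,0]]'
python3 - <<'E'
from g import *
s=arm.state(); print(s["position"],s["joint_pos"],s["gripper_width"])
P,Rt=ip(-28,[.534,-.2875,.15]); print(move(P,Rt),P)
E
```

```text
time_s: 12.07
position: [0.4368, -0.2365, 0.4935]
ee_rot: [0.569, 2.303, -0.239]
wrist_force: [-0.2, 0.1, -1.7]
gripper_width: 0.0152
[ 0.4368 -0.2365  0.4935] [-0.4983 -0.1244 -0.5325  0.3803  0.0066 -0.0115] 0.015226593293887338
(array([8.3 , 0.11, 8.37]), array([-0. , -0.2,  0.3])) [ 0.4372 -0.236   0.3756]
```

```bash
python3 -m creep '[[2,0,2,0,0,0,0],[4,0.1,4,0,0,0,0],[6,0.1,6,0,-0.2,0.3,0],[7.5,0.1,7.5,0,-0.2,0.3,0],[8.3,0.1,8.4,0,-0.2,0.3,0],[8.3,0.1,8.4,0,-0.2,0.3,0],[8.3,0.1,8.4,0,-0.2,0.3,0]]'
python3 - <<'E'
from g import *
s=arm.state(); im=get_image("wrist"); print(s["position"],s["joint_pos"],s["gripper_width"])
Rc=R.from_rotvec(s["ee_rot"]);k=2**-.5
print("rod dir",Rc.apply([k,0,k]))
for n,l in(("collar",.056),("tip",.116)):
    w=s["position"]+Rc.apply([k*l,0,.155+k*l]);print(n,w,proj("wrist",w,s),proj("side",w),proj("top",w))
print("rim",proj("wrist",[.534,-.2875,.105],s),proj("side",[.534,-.2875,.105]))
print([(np.round(d["xy"]),round(d["confidence"],2)) for d in spot_in("last_wood_rim","wrist")])
S=get_image("side")
a=cv2.resize(im[0:280,220:420],(400,560),interpolation=2); b=cv2.resize(S[240:345,290:365],(400,560),interpolation=2)
cv2.imwrite("pics/w6.png",np.hstack([a,b])[:,:,::-1])
E
```

```text
time_s: 12.65
position: [0.4366, -0.2358, 0.3725]
ee_rot: [0.575, 2.304, -0.236]
wrist_force: [-0.2, -1.0, -0.6]
gripper_width: 0.0153
[ 0.4366 -0.2358  0.3725] [-0.4969 -0.0235 -0.7846  0.0299  0.0057 -0.0051] 0.015266333005383404
rod dir [-0.0047  0.003  -1.    ]
collar [ 0.5325 -0.2868  0.2063] [321.8738 208.1203] [328.3385 285.3896] [429.5109 216.908 ]
tip [ 0.5322 -0.2866  0.1463] [321.7581 106.9395] [326.9762 305.8983] [423.7161 221.32  ]
rim [321.722   55.2407] [327.0524 319.4294]
[(array([370.,  55.]), 0.75)]
```

View pics/w6.png

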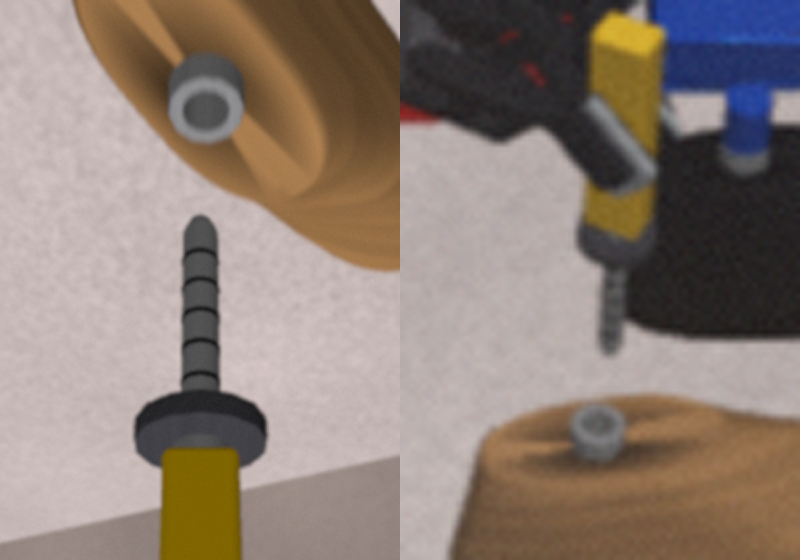

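In the wrist crop, the rim centre is at pixel (323,55), the tip at (320,108), and the rod line at column 320. So I shift about 1.7 mm along +y and go down to about 1 cm above the rim, then look again.

```bash
python3 -m creep '[[0.7,0.15,0.7,0,0,0,0],[1.4,0.17,1.4,0,0,0,0],[1.9,0.17,1.9,0,0,0,0],[1.9,0.17,1.9,0,0,0,0],[1.9,0.17,1.9,0,0,0,0],[1.9,0.17,1.9,0,0,0,0]]'
python3 - <<'E'
from g import *
s=arm.state(); im=get_image("wrist"); print(s["position"])
Rc=R.from_rotvec(s["ee_rot"]);k=2**-.5
print("rod dir",Rc.apply([k,0,k]))
for n,l in(("collar",.056),("tip",.116)):
    w=s["position"]+Rc.apply([k*l,0,.155+k*l]);print(n,w,proj("wrist",w,s),proj("side",w),proj("top",w))
print("rim",proj("wrist",[.534,-.2875,.105],s),proj("side",[.534,-.2875,.105]))
S=get_image("side")
a=cv2.resize(im[30:130,270:370],(400,400),interpolation=2); b=cv2.resize(S[280:330,302:352],(400,400),interpolation=2)
cv2.imwrite("pics/w7.png",np.hstack([a,b])[:,:,::-1])
E
```

```text
time_s: 13.3
position: [0.4392, -0.2352, 0.3505]
ee_rot: [0.573, 2.294, -0.238]
wrist_force: [0.1, 1.0, -2.0]
gripper_width: 0.0152
[ 0.4392 -0.2352  0.3505]
rod dir [ 0.0037 -0.0017 -1.    ]
collar [ 0.5366 -0.287   0.1853] [321.8716 208.1248] [329.9477 292.8409] [427.4598 216.8531]
tip [ 0.5368 -0.2871  0.1253] [321.7562 106.9418] [328.7905 312.862 ] [421.9662 220.9994]
rim [318.5609  75.0022] [327.0524 319.4294]
```

View pics/w7.png

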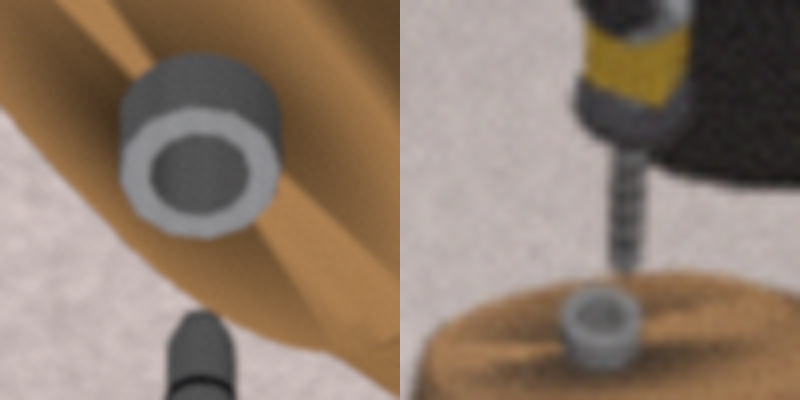

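Wrist crop: rim centre at (320,73) and tip at (320.5,107.5), so sideways is aligned. Side crop: rod at column about 330 against the rim at 327. Both views say the tip is about 5 mm too far outward along the lean, so I shift back 5 mm and measure the rod column numerically.

```bash
python3 -m creep '[[0.2,0,-0.2,0,0,0,0],[0.35,0,-0.35,0,0,0,0],[0.35,0,-0.35,0,0,0,0],[0.35,0,-0.35,0,0,0,0],[0.35,0,-0.35,0,0,0,0]]'
cat > chk.py <<'E'
from g import *
s=arm.state(); im=get_image("wrist"); S=get_image("side")
Rc=R.from_rotvec(s["ee_rot"]);k=2**-.5
print("TCP",s["position"],"rod dir",Rc.apply([k,0,k]),"F",s["wrist_force"])
w=s["position"]+Rc.apply([k*.116,0,.155+k*.116]);print("tip FK",w,proj("wrist",w,s),proj("side",w))
g=cv2.cvtColor(S,cv2.COLOR_RGB2GRAY).astype(float)
for r in range(296,318,3):
    p=np.median(g[r,310:322])-g[r,318:342]; p[p<25]=0; print(r,round((p*np.arange(318,342)).sum()/max(p.sum(),1),2),np.count_nonzero(p),end=" | ")
print()
# rim ring in wrist: bright grey low-saturation blob
h=cv2.cvtColor(im,cv2.COLOR_RGB2HSV); e=proj("wrist",[.5325,-.2858,.105],s)
m=((h[:,:,1]<40)&(h[:,:,2]>100)&(h[:,:,2]<190)).astype(np.uint8); q=np.zeros_like(m); cv2.circle(q,tuple(int(v) for v in e),26,1,-1); m*=q
n,l,st,c=cv2.connectedComponentsWithStats(m)
for i in range(1,n):
    if st[i,4]>150:
        cs=max(cv2.findContours((l==i).astype(np.uint8),0,1)[0],key=len); print("rim?",st[i],cv2.fitEllipse(cs)[0],at_z("wrist",cv2.fitEllipse(cs)[0],.105,s))
print("exp rim",e)
a=cv2.resize(im[30:130,270:370],(400,400),interpolation=2); b=cv2.resize(S[280:330,302:352],(400,400),interpolation=2)
cv2.imwrite("pics/w8.png",np.hstack([a,b])[:,:,::-1])
E
python3 chk.py
```

```text
time_s: 13.82
position: [0.4348, -0.2329, 0.3507]
ee_rot: [0.573, 2.294, -0.238]
wrist_force: [-0.0, -0.2, -0.4]
gripper_width: 0.0147
TCP [ 0.4348 -0.2329  0.3507] rod dir [ 0.0042 -0.0019 -1.    ] F [-0.0311 -0.2212 -0.3551]
tip FK [ 0.5325 -0.2848  0.1256] [321.7562 106.9418] [326.6612 311.9585]
296 332.86 19 | 299 334.44 16 | 302 333.79 11 | 305 327.75 5 | 308 327.44 6 | 311 327.2 5 | 314 334.07 15 | 317 334.67 9 | 
rim? [300  64  40  32 604] (319.50067138671875, 79.46644592285156) [ 0.5327 -0.2863  0.105 ]
exp rim [320.0993  78.8353]
```

The rod extrapolates to side column 326.5 against the rim at 327, and the wrist view shows about 0.6 mm offset. I make a small correction, then enter slowly.

```bash
python3 -m creep '[[-0.06,-0.06,0.06,0,0,0,0],[0.3,-0.06,0.42,0,0,0,0],[0.65,-0.06,0.76,0,0,0,0],[1,-0.06,1.12,0,0,0,0],[1.4,-0.06,1.5,0,0,0,0],[1.8,-0.06,1.9,0,0,0,0],[2.07,-0.06,2.17,0,0,0,0],[2.07,-0.06,2.17,0,0,0,0],[2.07,-0.06,2.17,0,0,0,0]]'
python3 chk.py
```

```text
time_s: 14.67
position: [0.4352, -0.2338, 0.32]
ee_rot: [0.573, 2.295, -0.238]
wrist_force: [-1.1, 0.1, -0.4]
gripper_width: 0.0153
TCP [ 0.4352 -0.2338  0.32  ] rod dir [ 0.0031 -0.0013 -1.    ] F [-1.0704  0.1394 -0.4472]
tip FK [ 0.5327 -0.2856  0.0948] [321.756  106.9421] [326.1992 321.8683]
296 333.45 20 | 299 332.92 21 | 302 330.63 21 | 305 328.1 15 | 308 327.84 7 | 311 327.7 5 | 314 331.74 17 | 317 329.94 14 | 
rim? [300 109  42  28 512] (320.5702209472656, 122.93035888671875) [ 0.5329 -0.2863  0.105 ]
exp rim [321.1823 122.1292]
```

View pics/w8.png

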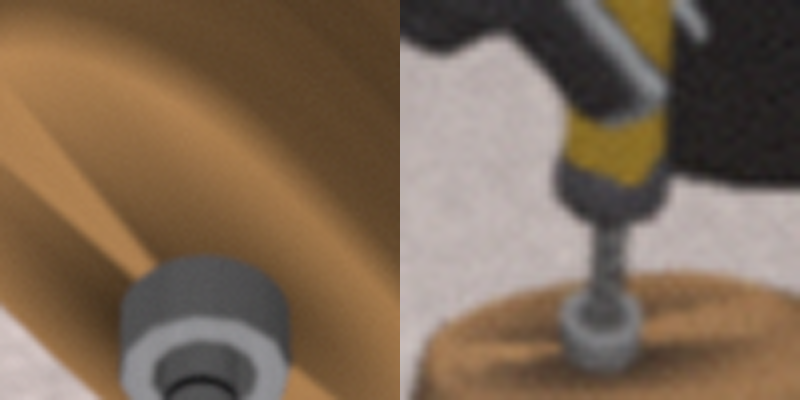

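The rod tip is inside the tube in both views, with forces near zero. I continue down, slower near the end.

```bash
python3 -m creep '[[0.4,0,0.4,0,0,0,0],[0.8,0,0.8,0,0,0,0],[1.2,0,1.2,0,0,0,0],[1.6,0,1.6,0,0,0,0],[2,0,2,0,0,0,0],[2.4,0,2.4,0,0,0,0],[2.8,0,2.8,0,0,0,0],[3.1,0,3.1,0,0,0,0],[3.1,0,3.1,0,0,0,0],[3.1,0,3.1,0,0,0,0]]'; python3 -m creep '[[0.1,0,0.1,0,0,0,0],[0.2,0,0.2,0,0,0,0],[0.25,0,0.25,0,0,0,0],[0.25,0,0.25,0,0,0,0]]'
```

```text
time_s: 15.6
position: [0.4357, -0.234, 0.2765]
ee_rot: [0.573, 2.294, -0.238]
wrist_force: [0.2, -0.7, -0.6]
gripper_width: 0.015
time_s: 15.93
position: [0.4357, -0.234, 0.273]
ee_rot: [0.573, 2.294, -0.238]
wrist_force: [-0.7, -0.4, -0.4]
gripper_width: 0.0154
```

```bash
for i in 1 2; do python3 -m creep '[[0.07,0,0.07,0,0,0,0],[0.14,0,0.14,0,0,0,0],[0.14,0,0.14,0,0,0,0]]'; done
```

```text
time_s: 16.18
position: [0.4356, -0.234, 0.2709]
ee_rot: [0.573, 2.294, -0.238]
wrist_force: [-0.2, -0.4, -0.8]
gripper_width: 0.0155
time_s: 16.43
position: [0.4361, -0.2342, 0.2697]
ee_rot: [0.572, 2.292, -0.239]
wrist_force: [-1.6, 1.3, 3.3]
gripper_width: 0.0154
```

```bash
python3 -m creep '[[0.05,0,0.05,0,0,0,0],[0.1,0,0.1,0,0,0,0],[0.1,0,0.1,0,0,0,0],[0.1,0,0.1,0,0,0,0],[0.1,0,0.1,0,0,0,0]]'; python3 - <<'E'
from g import *
s=arm.state(); S=get_image("side");im=get_image("wrist")
a=cv2.resize(im[80:280,220:420],(400,400),interpolation=2); b=cv2.resize(S[280:330,302:352],(400,400),interpolation=2)
cv2.imwrite("pics/w9.png",np.hstack([a,b])[:,:,::-1])
E
```

```text
time_s: 16.85
position: [0.4364, -0.2344, 0.2693]
ee_rot: [0.572, 2.29, -0.239]
wrist_force: [-4.5, 2.3, 7.8]
gripper_width: 0.0155
```

View pics/w9.png

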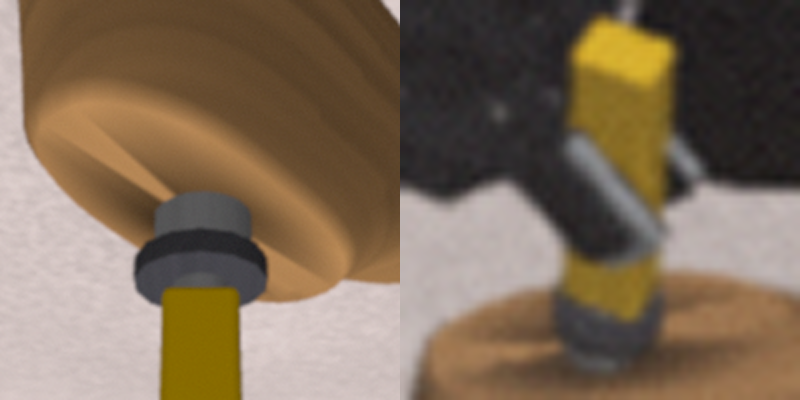

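The collar sits on the rim in both views, with about 8 N upward force. I hold about 1 s, then draw straight out.

```bash
python3 -m creep '[[0,0,0,0,0,0,0],[0,0,0,0,0,0,0],[0,0,0,0,0,0,0],[0,0,0,0,0,0,0],[0,0,0,0,0,0,0],[0,0,0,0,0,0,0],[0,0,0,0,0,0,0],[0,0,0,0,0,0,0],[0,0,0,0,0,0,0],[0,0,0,0,0,0,0],[0,0,0,0,0,0,0],[0,0,0,0,0,0,0]]'
python3 - <<'E'
from g import *
s=arm.state(); print(move(s["position"]+[-.0003,.0002,.08],R.from_rotvec(s["ee_rot"])))
E
```

```text
time_s: 17.95
position: [0.4363, -0.2343, 0.2693]
ee_rot: [0.572, 2.29, -0.239]
wrist_force: [-4.2, 3.1, 4.7]
gripper_width: 0.0149
(array([-5.68,  0.01, -5.63]), array([0., 0., 0.]))
```

```bash
python3 -m creep '[[-0.3,0,-0.3,0,0,0,0],[-0.7,0,-0.7,0,0,0,0],[-1.1,0,-1.1,0,0,0,0],[-1.5,0,-1.5,0,0,0,0],[-1.9,0,-1.9,0,0,0,0],[-2.3,0,-2.3,0,0,0,0],[-2.7,0,-2.7,0,0,0,0],[-3.1,0,-3.1,0,0,0,0],[-3.5,0,-3.5,0,0,0,0],[-3.9,0,-3.9,0,0,0,0],[-4.3,0,-4.3,0,0,0,0],[-4.7,0,-4.7,0,0,0,0],[-5.1,0,-5.1,0,0,0,0],[-5.5,0,-5.5,0,0,0,0],[-6,0,-6,0,0,0,0]]'
python3 -m creep '[[-2.5,0,-2.5,0,0,0,0],[-5,0,-5,0,0,0,0],[-7.5,0,-7.5,0,0,0,0],[-10,0,-10,0,0,0,0],[-11,0,-11,0,0,0,0],[-11,0,-11,0,0,0,0],[-11,0,-11,0,0,0,0]]'
python3 - <<'E'
from g import *
s=arm.state(); print(s["joint_pos"]); P=s["position"]
# final: rod level outward yaw f, lean offset
for f in(-10,-20):
    _,Rt=gp(f,[0,0,0]); print(f,move(P,Rt))
E
```

```text
time_s: 19.2
position: [0.4355, -0.2339, 0.3545]
ee_rot: [0.572, 2.29, -0.239]
wrist_force: [-0.3, 0.2, -1.2]
gripper_width: 0.0158
time_s: 19.78
position: [0.4342, -0.2333, 0.5111]
ee_rot: [0.571, 2.288, -0.24]
wrist_force: [0.3, 0.3, -2.1]
gripper_width: 0.0153
[-0.4941 -0.1426 -0.5074  0.4102  0.0036 -0.0033]
-10 (array([0., 0., 0.]), array([  0.9,  18.7, 166.3]))
-20 (array([0., 0., 0.]), array([  0.9,   8.7, 174.1]))
```

The rod is out. Now I turn it to level, high above everything.

```bash
python3 -m creep '[[0,0,0,0,0.8,6.9,0],[0,0,0,0,1.5,13.7,0],[0,0,0,0,2.3,20.6,0],[0,0,0,0,3.1,27.4,0],[0,0,0,0.2,3.9,34.3,0],[0,0,0,0.2,4.6,41.2,0],[0,0,0,0.3,5.4,48,0],[0,0,0,0.3,6.2,54.9,0],[0,0,0,0.3,6.9,61.7,0],[0,0,0,0.4,7.7,68.6,0],[0,0,0,0.4,8.5,75.5,0],[0,0,0,0.4,9.3,82.3,0],[0,0,0,0.5,10,89.2,0],[0,0,0,0.5,10.8,96,0],[0,0,0,0.6,11.6,102.9,0],[0,0,0,0.6,12.3,109.8,0],[0,0,0,0.6,13.1,116.6,0],[0,0,0,0.7,13.9,123.5,0]]'
python3 - <<'E'
from g import *
s=arm.state(); _,Rt=gp(-10,[0,0,0]); print(s["joint_pos"],move([.434,-.233,.511],Rt))
E
```

```text
time_s: 21.28
position: [0.4335, -0.2329, 0.5075]
ee_rot: [2.573, 0.729, 0.862]
wrist_force: [0.1, 0.2, -1.1]
gripper_width: 0.0153
[-0.5562 -0.1044 -0.4364  0.5622  0.2131  2.1085] (array([ 0.19,  0.18, -0.23]), array([ 0. ,  5.1, 42.3]))
```

```bash
python3 -m creep '[[0,0,0,0,0.8,6.9,0],[0,0,0,0,1.6,13.8,0],[0,0,0,0,2.4,20.6,0],[0,0,0,0,3.3,27.4,0],[0,0,0,0,4.1,34.2,0],[0,0,0,0,5.1,42.3,0],[0,0,0,0,5.1,42.3,0],[0,0,0,0,5.1,42.3,0],[0,0,0,0,5.1,42.3,0]]'
python3 - <<'E'
from g import *
s=arm.state(); Rc=R.from_rotvec(s["ee_rot"]);k=2**-.5
d=Rc.apply([k,0,k]); w=s["position"]+Rc.apply([0,0,.155])
print(s["joint_pos"],"rod",d,"grip",w,"tip",w+.116*d, proj("side",w+.116*d),proj("side",w+.056*d))
im=get_image("wrist"); S=get_image("side"); T=get_image("top")
print("pred wrist collar/tip",proj("wrist",w+.056*d,s),proj("wrist",w+.116*d,s))
rp=at_z("top",(360,195),.12)
print("blue plug top",blob(T,BLUE,(360,195),9)[1:] )
print("blue plug side",blob(S,BLUE,(354,264),9)[1:])
for c,n in((RED,"red"),): print("red tray",blob(T,c,(293,247),40)[1:])
cv2.imwrite("pics/f.png",np.hstack([cv2.resize(im,(400,300)),cv2.resize(S,(400,300))])[:,:,::-1])
E
```

```text
time_s: 22.03
position: [0.4331, -0.2327, 0.5058]
ee_rot: [2.834, -0.244, 1.167]
wrist_force: [-0.0, -0.3, -1.1]
gripper_width: 0.0152
[-0.5754 -0.1215 -0.4883  0.4639  0.2788  2.847 ] rod [ 0.9851 -0.1717 -0.0039] grip [ 0.5407 -0.2516  0.3957] tip [ 0.6549 -0.2715  0.3953] [403.0562 202.201 ] [368.3537 198.5949]
pred wrist collar/tip [317.6364 209.8504] [317.9405 108.6059]
blue plug top (array([359.7013, 194.8052]), array([355, 190,  10,  11,  77], dtype=int32))
blue plug side (array([354.8182, 261.3636]), array([351, 255,   8,  14,  88], dtype=int32))
red tray (array([293.1007, 246.5721]), array([ 274,  225,   39,   44, 1678], dtype=int32))
```

No pictures left to view, so I check the gauge in the hand numerically against the earlier wrist view (w5).

```bash
python3 - <<'E'
from g import *
a=cv2.imread("pics/w5.png")[:,:,::-1].copy(); b=get_image("wrist")
ga,gb=[cv2.cvtColor(i,cv2.COLOR_RGB2GRAY) for i in(a,b)]
for i in(a,b): print("handle",blob(i,YEL,(320,330),130)[1:])
for n,(r0,r1,c0,c1) in{"collar":(193,240,282,358),"tip":(98,130,308,333)}.items():
    t=ga[r0:r1,c0:c1]; q=gb[r0-12:r1+12,c0-12:c1+12]; res=cv2.matchTemplate(q,t,cv2.TM_CCOEFF_NORMED); _,v,_,l=cv2.minMaxLoc(res); print(n,"score",round(v,2),"shift",l[0]-12,l[1]-12)
s=arm.state(); print(s["time_s"],s["dq"],s["gripper_width"])
E
```

```text
handle (array([320.0601, 335.1884]), array([ 296,  223,   49,  218, 9288], dtype=int32))
handle (array([320.1335, 335.2405]), array([ 297,  223,   49,  218, 9350], dtype=int32))
collar score 0.99 shift 0 0
tip score 0.97 shift 0 -1
22.2333 [ 0.     -0.0014  0.0018 -0.0008  0.0006  0.0054] 0.015220836289993532
```

The gauge has not moved in the grip, the rod is level to about 0.2°, and the arm is still, so I hand in.

```bash
python3 -c "
from rig import arm
print(arm.finish_job())"
```

```text
the job is handed in; nothing more can be done
None
```

I finished the whole job and handed it in at about 22 s; the hand-in gives no verdict. The red plug came out of the wooden last and was let go in the red tray, where the wrist picture showed it standing. I then pushed the gauge down the wooden tube until the collar stopped on the rim (about 8 N). I held it there for over 1 s, drew it straight out and turned it level.

**Last checks:**
- **Gauge:** the rod is level to about 0.2° by the arm's own readings. The tip and handle are about 0.395 m above the table, roughly 29 cm above the tubes. It has not moved in the grip: the handle and collar sit where they did in the earlier wrist view, and the tip within 1 pixel.
- **Black last:** its blue plug is still where it was at the start, to within a pixel in the top and side views.

**Disagreed or not checked:**
- **Tube position:** before insertion, the arm's readings and the side camera disagreed by 2–4 mm on where the rod stood over the tube. I corrected this from the wrist and side views, and the rod went in with almost no side force.
- **Final picture:** the viewer's 12-picture limit was used up, so I judged the end pose from numbers only.
- **Bystanders:** I did not look again at the insole, glue tin or awl at the end. The arm's path stayed well away from them and the wrist force showed nothing unexpected.

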